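# Lock the gel row with its tension wedge and close the electrophoresis tank

## Task

Get the gel tank ready to run: set the tension wedge into the gap at the front of the tank, flat face against the cassettes, and press it all the way down until its shoulders sit on the rim and the row of cassettes and electrode core is clamped tight. Then put the lid on squarely, with the two electrode posts coming up through its holes, until it rests on the tank's ledge all round. Leave the beaker, the bottle and the timer standing where they are.

Things in the scene. Friction and masses are not known exactly. Their poses are not given: they have to be found in the camera images.
- tank: clear open gel tank with a grey ledge, fixed. Origin: centre of its underside. x runs along the row, from the wedge end to the back; y along the cassettes; z up. Outside 98 (x) x 115 (y) mm, walls 5, rim at z 88, ledge for the lid at z 76 sticking out 10 mm all round. In it, from the back: rear cassette, electrode core, front cassette, gap for the wedge; all but the posts end below the rim.
- gap_mouth (a point): tank x -33, y 0, z 88 mm, level with the rim, mid-way across the mouth of the gap; axes as the tank. Front side of the gap: a ramp from tank x -44 mm at the rim to x -32 mm at z 8 mm. Rear side: the front cassette, which starts loose, its face at tank x -22 to -20 mm. The gap is 105 mm long in y. The row may stand apart by some 4 mm; the wedge pushes it back as it slides down the ramp.
- wedge_seat (a point): where point wedge_mid is when the wedge is fully home: tank x -29, y 0, z 67.5 mm; axes as the tank. Upright, the wedge slides down along the ramp: 1.5 mm to the rear for every 10 mm down, so it enters the mouth with wedge_mid near tank x -39 mm. From 30 mm above home it squeezes the gasket; pressing it home takes 5 to 20 N, and it stays put when let go
- wedge_mid (a point): white tension wedge with blue grip, upright on the bench; the point is half-way up, 59.5 mm above its foot. 119 mm high, 98 wide (y). +x face flat, upright, at x +15 mm; -x face slopes: x -3 mm near the foot, -15 mm at 80 mm height. Goes in with its axes along the tank's. At 80 to 85 mm height a shoulder plate, 36 x 111 mm, that comes to rest on the rim. Mass 0.1 to 0.21 kg.
- wedge_grip (a point): centre of the blue grip on the wedge's shoulder plate: 14 mm thick (x), 50 wide (y), 34 high; 42.5 mm above wedge_mid and at its x +2 mm; axes as the wedge
- lid_seat (a point): where point lid_mid is when the lid is fully seated on the ledge: tank x 0, y 0, z 122 mm; axes as the tank
- lid_mid (a point): smoky clear hollow lid with blue lower edge and grip, on the bench open side down; the point is half-way up, 46 mm above its lower edge. 111 (x) x 128 (y) x 60 mm high without grip, inside height 56. Two 14 mm holes in the top at x +17, y +36 (red collar) and -36 mm (black). Goes on with its axes along the tank's, 3.5 mm play all round; stopped by a wedge over 5 mm proud. 0.16 to 0.26 kg.
- lid_grip (a point): centre of the blue grip on top of the lid: 16 mm thick (x), 44 wide (y), 32 high; 30 mm above lid_mid; axes as the lid
- post_red (a point): tip of the red electrode post of the core, 8 mm thick with a tapered tip, 146 mm above the bench; with the row locked at tank x +17, y +36 mm (within 2 mm)
- post_black (a point): tip of the black electrode post, the same at tank y -36 mm
- gasket (a joint): squeeze of the core's soft green gasket in m: 0 loose, about 0.004 when the wedge is home and the row tight
- cassette_front_mid (a point): centre of the front gel cassette, 10 (x) x 102 (y) x 80 mm high, clear plates with a white comb, standing on the tank floor next to the gap
- buffer_beaker: small beaker, 58 mm wide, 70 mm high, left of and behind the tank; origin under its centre; to be left alone
- bottle: blue screw-cap bottle, 50 mm wide, 105 mm high, right of and behind the tank; origin under its centre; to be left alone
- run_timer: white bench timer lying flat, 58 x 68 x 16 mm, behind the tank; origin under its centre; to be left alone
Mind the look-alikes: they are no part of the job. Leave any brown or purple look-alike of the part that bears post_red alone.

How it is judged (in metres and radians):
On the way, in this order (a step that is already met when the one before it is completed fails the run):
1. the wedge is fully down in the gap and the row is clamped tight (gasket squeezed) (z of wedge_mid in the frame of wedge_seat below 0.004 m and horizontal distance between wedge_mid and wedge_seat below 0.006 m and value of joint gasket above 0.0025 m), for 0.2 s.
2. the lid sits fully down on the ledge (z of lid_mid in the frame of lid_seat below 0.003 m and horizontal distance between lid_mid and lid_seat below 0.006 m), for 0.2 s.
At the end, for the whole second after the job is handed in: The wedge is within 4 mm of fully down, within 6 mm of its seat sideways and upright (0.06 rad), the gasket is squeezed by more than 2.5 mm, and the lid rests on the ledge: within 3 mm in height, 6 mm sideways, level within 0.04 rad (all of step 1 and all of step 2 and angle between wedge_mid's own z axis and vertical below 0.06 rad and z of lid_mid in the frame of lid_seat above -0.003 m and angle between lid_mid's own z axis and vertical below 0.04 rad); the robot touches nothing.
It fails at once if the beaker, the bottle or the timer is moved by more than 30 mm (distance of any of buffer_beaker, bottle, run_timer from where it was at the start of the episode above 0.03 m).
It fails at once if the beaker or the bottle is tipped over (angle between any of buffer_beaker, bottle's own z axis and vertical above 0.5 rad).
It also fails if it takes over 58 s, if anything falls off the work surface, if the arm or the gripper's body presses on something with over 40 N, if the wrist force passes 120 N, or if a joint passes its speed limit or range.

## Robot

A 6-joint arm with a two-finger parallel gripper is mounted at the origin on a cart in front of the work surface, level with it; the furniture and walls round the work are solid. World frame = base frame: x ahead of the robot, y to its left, z up, the work surface at z = 0. Lengths are in m, angles in degrees, forces in N, time in s.
With the tool pointing down it reaches from about 0.375 to 0.75 m from the base axis. Payload 9 kg.
Tool frame: the origin (TCP) lies on the centre line of the jaws, within the pads' length; the fingertips stand 14 mm ahead of it and the grasp point (between the pads) lies 5 mm behind it (tip_extent is the distance from the TCP to the fingertips, in m); z points along the fingers, y is the direction in which the jaws open and shut (so a half turn about z gives the same grasp; the last joint's range is limited). The gripper opens to 85 mm and grips with 20 to 120 N. Pads are 22 mm wide; open, the fingers measure 114 mm over their backs; the gripper's body (76 mm by 85 mm) begins 54 mm behind the grasp point. The pads swing forward as they close: fully open they stand 13 mm farther back than shut.
Start: joints at [51.182, 5.964, 5.575, 89.605, 0, 77.527], TCP at [0.266, 0.538, 0.245] pointing down, gripper open.
Joint ranges: [-171.21, 171.21], [-48.23, 106.86], [-62.78, 66.21], [-105.2, 120.99], [-86.42, 89.51], [-180, 180]. Speed limits (degrees/s): [127.2, 127.2, 147.25, 180, 180, 180].

## Interface

Orientations are given as a 3x3 rotation matrix whose columns are the frame's x, y, z axes.
In Python, from bench import * gives the robot as it stands.
- The arm moves only by the tool send_rows, never from a script. Its argument "targets" is text: rows parted by semicolons, each of 7 numbers parted by spaces: the shift along the tool's x, y, z in cm, then the turn, a rotation vector about the tool's x, y, z in rad, then the finger opening in cm, from 0 to 8.54. A call has 1 to 10 rows; each row is the pose to reach, as a shift and turn from the pose measured when the call began, along the tool's axes at that moment; what a row does not reach only later rows make up. A row lasts 1/12 s, in which the tool goes at most 41.7 mm and 7.16 degrees, less where a joint would pass 70% of its speed; a pose out of reach is approached as far as the arm can. A call with a gripper value outside its range is refused whole. The fingers move at their own pace and stop on an object; the grip force is fixed at half the most. Time passes only in rows, so rows that repeat a pose let the fingers close. It gives the time, the measured TCP pose, the force and the opening at its end, in the units of the state.
- get_state(): the state, without advancing time (a new reading comes with each control period).
- read_camera(name): name is "side" or "top"; returns a dict with "img" (384x512x3 uint8, red, green, blue), "range_z" (384x512 float32, m along the optical axis (not along the pixel's ray), 0 where there is no reading), "intrinsics" (3x3 intrinsics, pixels), "T" (4x4, takes a point from camera to world coordinates). Camera axes: x right, y down, z forward; pixel columns grow to the right and rows downward; lengths in m; the calibration is good to about 2 mm. A picture is of the moment at which its call begins.
- close_job(): hands the job in, once; it reports no verdict.
Trained networks look in the newest picture that a camera, given by its name, has taken for a name from the list of things; names that differ only in an ending like _2 or _b are one class to them, and where a whole thing is asked for, a point or a joint stands for the part that bears it (a point fixed in the world has none). Each returns a list of dicts, best first, with "p" (0 to 1); they miss things now and then, are a little off and sometimes report something else, mostly with a low value. They report only what shows in the picture. A call takes as long as a camera call. They do not tell look-alikes from the thing itself.
- outline_of(camera, label): "region" (384x512 bool, what is visible of it) and "xy" ([column, row] in pixels, amid what is visible of it).
The state is a dict: "time": time; "qpos": joint angles; "qd": joint speeds; "joint_efforts": joint torques, N m; "eef_pos": TCP position; "tcp_rot": TCP orientation; "wrist_force": force on the tool from outside, world axes, zero at the start; "torque": the same for the moment, N m; "grip_width": opening from 0.0 (shut) to 1.0 (fully open).
Only numpy, scipy, OpenCV 4.12 (cv2) and the standard library are available. Lean on these libraries where they do the work, as an engineer would, in place of code of your own. Each camera call takes 0.05 s, during which the arm holds its last target.

## Working session

There is one attempt and no reset: what is moved stays moved. The work goes in short steps, Python scripts to look and compute and a tool call to move; the robot and the scene stay as the last step left them, time stands still between calls to the robot, and variables do not carry over. Pictures are saved under pics/ and viewed, and the job is handed in when it is done.

Besides the shell and the picture viewer there is one more tool, called after "Call:" in YAML: its name, and indented under it one key for each argument. send_rows: Moves the arm, as the interface text tells. Its arguments: {"type":"object","properties":{"targets":{"type":"string"}},"required":["targets"]}

```bash
ls; mkdir -p pics
cat > h.py <<'E'
from bench import *
import numpy as np, cv2
def cam(n,f=None):
    d=read_camera(n)
    if f: cv2.imwrite('pics/'+f,cv2.resize(d['img'][:,:,::-1],(768,576)))
    return d
def pts(d):
    z=d['range_z'];K=d['intrinsics'];v,u=np.mgrid[:384,:512]
    P=np.stack([(u-K[0,2])/K[0,0]*z,(v-K[1,2])/K[1,1]*z,z],-1)
    return P@d['T'][:3,:3].T+d['T'][:3,3]
E
python3 - <<'E'
from h import *
for n in('top','side'):
    d=cam(n,n+'0.png'); print(n,d['intrinsics'],d['T'].round(3))
    P=pts(d);np.savez(n+'0.npz',img=d['img'],P=P,z=d['range_z'])
    for l in['tank','wedge_mid','wedge_grip','lid_mid','lid_grip','post_red','post_black','cassette_front_mid','gap_mouth','buffer_beaker','bottle','run_timer']:
        try:
            for o in outline_of(n,l)[:3]:
                r=o['region']&(d['range_z']>0)
                print(l,round(o['p'],2),np.round(o['xy']),r.sum(),np.median(P[r],0).round(3),P[r].min(0).round(3),P[r].max(0).round(3))
        except Exception as e: print(l,e)
s=get_state();print(s)
E
```

```text
pics
top [[390.71549339   0.         260.31919288]
 [  0.         390.71549339 189.39788061]
 [  0.           0.           1.        ]] [[-0.005 -0.985  0.171  0.363]
 [-1.     0.007  0.009  0.058]
 [-0.01  -0.171 -0.985  1.16 ]
 [ 0.     0.     0.     1.   ]]
tank 0.56 [249. 199.] 1116 [0.543 0.105 0.076] [ 0.493  0.024 -0.006] [0.643 0.191 0.093]
wedge_mid 0.7 [173. 202.] 574 [0.513 0.315 0.086] [ 0.482  0.26  -0.007] [0.561 0.4   0.124]
wedge_grip 0.78 [171. 201.] 545 [0.513 0.313 0.086] [ 0.483  0.26  -0.007] [0.561 0.394 0.124]
wedge_grip 0.15 [249. 196.] 1013 [0.54  0.099 0.077] [ 0.493  0.029 -0.002] [0.652 0.182 0.093]
lid_mid 0.86 [321. 212.] 1914 [ 0.488 -0.108  0.06 ] [ 0.424 -0.186 -0.004] [ 0.561 -0.035  0.096]
lid_grip 0.59 [323. 211.] 1778 [ 0.488 -0.108  0.06 ] [ 0.425 -0.184 -0.003] [ 0.557 -0.035  0.096]
post_red 0.91 [203. 256.] 574 [0.37  0.232 0.071] [ 0.318  0.187 -0.003] [0.415 0.276 0.142]
post_red 0.81 [248. 184.] 499 [0.577 0.107 0.08 ] [0.543 0.057 0.011] [0.607 0.161 0.147]
post_red 0.55 [156. 250.] 748 [0.39  0.374 0.029] [ 0.337  0.335 -0.004] [0.447 0.4
[... 3286 characters left out ...]
+00,  8.96069327e+01,
       -1.32639215e-03,  7.75274940e+01]), 'qd': array([-0.02663554, -0.00741326,  0.04749606,  0.06616648,  0.01803432,
        0.00137547]), 'joint_efforts': array([-1.68336392e-03, -5.56756532e+01,  5.03768671e+01,  7.97085104e-04,
       -3.13461896e-04,  1.22969701e-05]), 'eef_pos': array([0.26625196, 0.5377024 , 0.24534783]), 'tcp_rot': array([[-8.96147116e-01,  4.43757074e-01,  7.39051211e-05],
       [ 4.43757078e-01,  8.96147116e-01,  5.49337920e-05],
       [-4.18526023e-05,  8.20246799e-05, -9.99999996e-01]]), 'wrist_force': array([ 0.48271591, -0.79907626,  0.08457526]), 'torque': array([0.00443923, 0.03454434, 0.02116024]), 'grip_width': 1.0001488636679516}
```

View images.

View pics/top0.png

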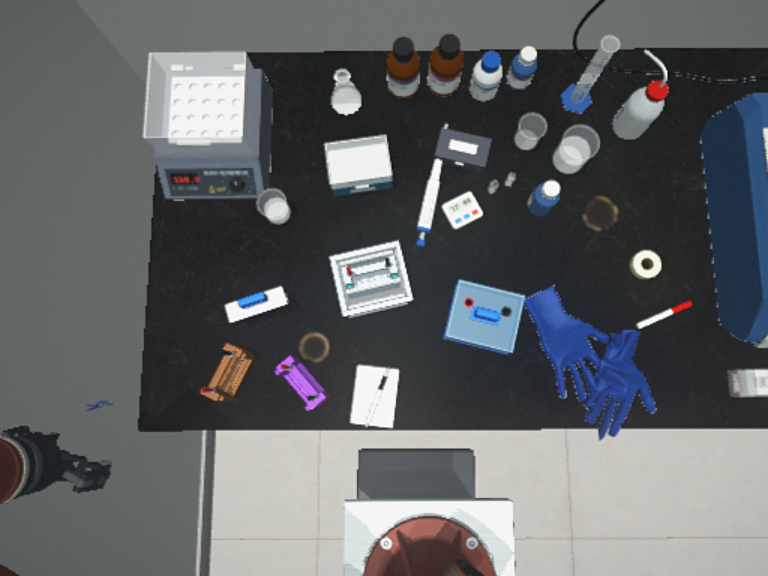

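View pics/side0.png

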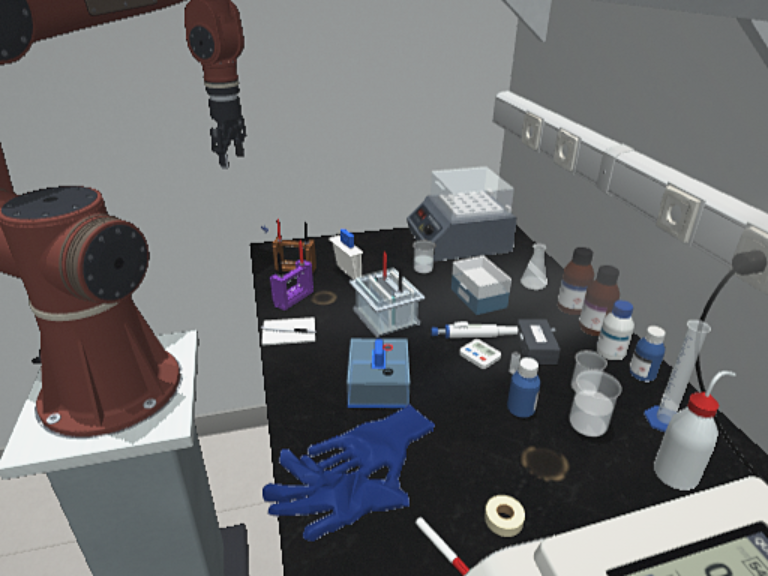

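Run:
```python
import numpy as np,cv2
im=[]
t=np.load('top0.npz');s=np.load('side0.npz')
cv2.imwrite('pics/t1.png',cv2.resize(t['img'][140:270,130:390,::-1],None,fx=3,fy=3,interpolation=cv2.INTER_CUBIC))
cv2.imwrite('pics/s1.png',cv2.resize(s['img'][110:310,160:400,::-1],None,fx=3,fy=3,interpolation=cv2.INTER_CUBIC)[:600])
```

```text
(no output)
```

View pics/t1.png

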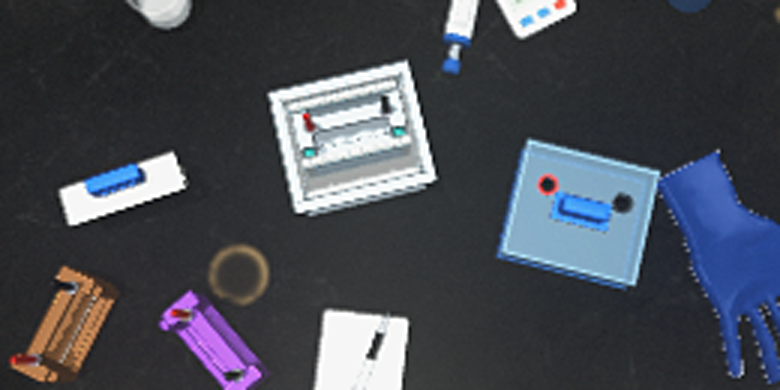

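View pics/s1.png

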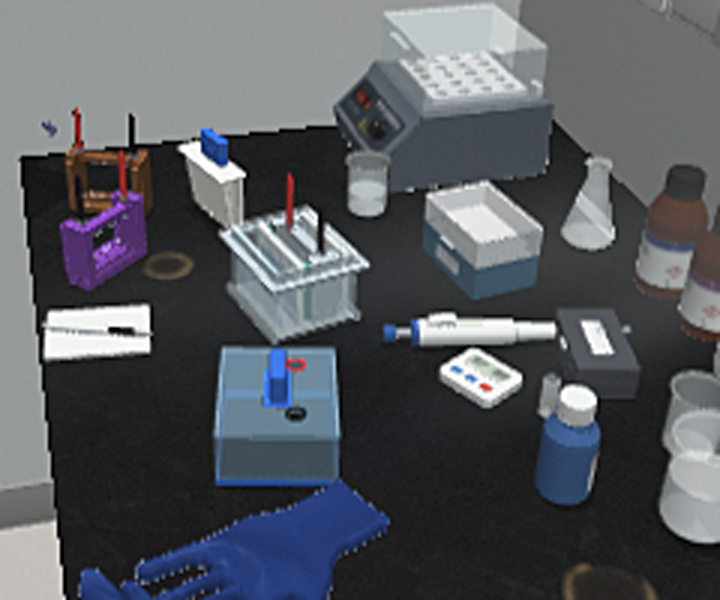

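```bash
cat > meas.py <<'E'
import numpy as np,cv2,sys
def rect(xy):
    (c,s,a)=cv2.minAreaRect((xy*1000).astype(np.float32)); b=cv2.boxPoints((c,s,a)); return np.round(c,1),np.round(s,1),round(a,1),b.round(0).tolist()
if __name__=='__main__':
  for n in('top','side'):
    d=np.load(n+'0.npz');P=d['P'];z=P[...,2]
    def box(x0,x1,y0,y1,z0,z1):return P[(P[...,0]>x0)&(P[...,0]<x1)&(P[...,1]>y0)&(P[...,1]<y1)&(z>z0)&(z<z1)&(d['z']>0)]
    for nm,b in dict(plate=(.46,.58,.24,.38,.078,.095),wgrip=(.46,.58,.24,.38,.1,.13),lidtop=(.4,.58,-.2,-.02,.05,.067),lgrip=(.4,.58,-.2,-.02,.08,.1),lid_low=(.4,.58,-.2,-.02,.003,.067),rim=(.45,.67,0,.2,.083,.094),ledge=(.45,.67,0,.2,.07,.081),tankall=(.45,.67,0,.2,.07,.095),posts=(.5,.62,0,.2,.11,.15)).items():
        q=box(*b); 
        if len(q)>5: print(n,nm,len(q),q.mean(0).round(4),'zmed',np.median(q[:,2]).round(4),rect(q[:,:2])[:3])
E
python3 meas.py
```

```text
top plate 388 [0.5114 0.3151 0.0855] zmed 0.0855 (array([513.5, 317.8]), array([ 35.8, 112. ]), 18.5)
top wgrip 124 [0.5173 0.3179 0.1163] zmed 0.1179 (array([518. , 318.3]), array([15.2, 49.2]), 18.1)
top lidtop 1642 [ 0.4916 -0.1098  0.0601] zmed 0.0601 (array([ 492.9, -110.6]), array([128.7, 111.6]), 75.4)
top lgrip 97 [ 0.4926 -0.1093  0.0906] zmed 0.0908 (array([ 493.4, -109.3]), array([41.9, 16.5]), 74.8)
top lid_low 1978 [ 0.488  -0.1085  0.0519] zmed 0.0596 (array([ 489.3, -109.6]), array([179.4, 178.9]), 89.6)
top rim 647 [0.5695 0.1063 0.0871] zmed 0.0871 (array([563.5, 104.4]), array([ 98.1, 114.9]), 13.0)
top ledge 677 [0.5613 0.1043 0.0765] zmed 0.0766 (array([563.8, 104.5]), array([119.2, 134.9]), 12.6)
top tankall 1408 [0.5657 0.1052 0.0817] zmed 0.0817 (array([563.8, 104.5]), array([119.2, 134.9]), 12.6)
top posts 27 [0.5765 0.106  0.133 ] zmed 0.1374 (array([576.6, 107.5]), array([ 7.6, 77.9]), 15.9)
side plate 130 [0.5159 0.306  0.083 ] zmed 0.0819 (array([515.1, 311.7]), array([ 37.2, 112.3]), 21.1)
side wgrip 51 [0.5208 0.3089 0.1108] zmed 0.1121 (array([520.7, 313.3]), array([15.2, 50.7]), 15.4)
side lidtop 1147 [ 0.4932 -0.1218  0.0574] zmed 0.0574 (array([ 495.7, -112.7]), array([132.7, 111. ]), 75.3)
side lgrip 67 [ 0.495  -0.1193  0.0876] zmed 0.0886 (array([ 495.9, -115.6]), array([41.6, 13.9]), 75.6)
side lid_low 1703 [ 0.4891 -0.1387  0.0474] zmed 0.0565 (array([ 494.8, -119.1]), array([143.6, 114.7]), 76.7)
side rim 200 [0.5707 0.0932 0.0849] zmed 0.0846 (array([565.6, 101.3]), array([ 98.7, 118.8]), 13.7)
side ledge 415 [0.5582 0.0843 0.0748] zmed 0.0742 (array([565. , 100.7]), array([117., 137.]), 13.1)
side tankall 727 [0.5632 0.09   0.0788] zmed 0.0792 (array([565. , 100.7]), array([117., 137.]), 13.1)
side posts 46 [0.5792 0.1062 0.1272] zmed 0.1278 (array([580.4, 104.2]), array([ 8.2, 79.4]), 13.2)
```

```bash
cat > go.py <<'E'
from h import *
from scipy.spatial.transform import Rotation as R
def go(x,y,z,yaw):
    s=get_state();M=s['tcp_rot'];best=None
    for a in(yaw,yaw+180):
        a=np.radians(a);Y=np.array([np.cos(a),np.sin(a),0]);Z=np.array([0,0,-1.]);T=np.stack([np.cross(Y,Z),Y,Z],1)
        rv=R.from_matrix(M.T@T).as_rotvec()
        if best is None or np.linalg.norm(rv)<np.linalg.norm(best):best=rv
    sh=M.T@(np.array([x,y,z])/1000-s['eef_pos'])*100
    print('now',s['time'],(s['eef_pos']*1000).round(1),'yaw',np.degrees(np.arctan2(M[1,1],M[0,1])).round(2),'F',s['wrist_force'].round(1),'tq',s['torque'].round(2),'g',round(s['grip_width'],3),'q',s['qpos'].round(0))
    print('ROW',sh.round(2),best.round(4))
if __name__=='__main__':
    import sys;go(*map(float,sys.argv[1:]))
E
python3 go.py 517.5 318.2 200 18.3
```

```text
now 1.3 [266.3 537.7 245.3] yaw 63.66 F [ 0.5 -0.8  0.1] tq [0.   0.03 0.02] g 1.0 q [51.  6.  6. 90. -0. 78.]
ROW [-32.26  -8.52   4.54] [1.000e-04 0.000e+00 7.916e-01]
```

Call:
send_rows:
  targets: "-8 -2.1 0 0 0 0.2 8; -16 -4.2 0 0 0 0.4 8; -24 -6.3 1.5 0 0 0.6 8; -32.26 -8.52 4.54 0 0 0.7916 6; -32.26 -8.52 4.54 0 0 0.7916 6; -32.26 -8.52 4.54 0 0 0.7916 5; -32.26 -8.52 4.54 0 0 0.7916 5; -32.26 -8.52 4.54 0 0 0.7916 5; -32.26 -8.52 4.54 0 0 0.7916 5; -32.26 -8.52 4.54 0 0 0.7916 5"

```text
time: 2.13
eef_pos: [0.5189, 0.316, 0.1988]
tcp_rot: [[-0.31, 0.951, -0.001], [0.951, 0.31, -0.001], [-0.0, -0.001, -1.0]]
wrist_force: [-0.0, -0.4, 0.1]
grip_width: 0.583
```

```bash
python3 go.py 517.5 318.2 106 18.3; python3 -c "
from h import *
cam('top','top1.png');cam('side','side1.png')"
```

```text
now 2.1333 [518.9 316.  198.8] yaw 18.09 F [-0.  -0.4  0.1] tq [ 0.03 -0.03 -0.01] g 0.583 q [19.  7.  2. 85. -0. 91.]
ROW [ 0.25 -0.05  9.28] [-0.0014  0.0002 -0.0037]
```

View pics/side1.png

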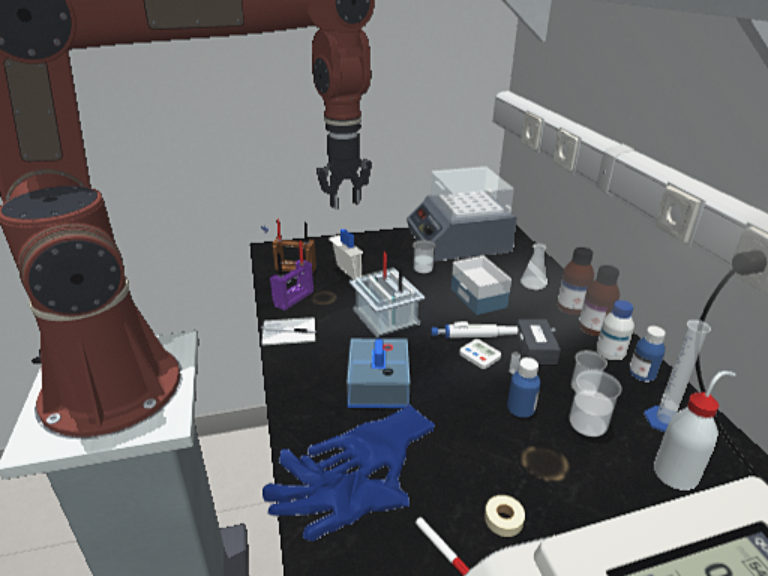

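The fingertips (about 343,200) hang straight above the blue wedge grip (346,238), and nothing has been touched. Next I descend and grip.

Call:
send_rows:
  targets: "0.25 -0.05 4 0 0 0 5; 0.25 -0.05 7 0 0 0 5; 0.25 -0.05 9.2 0 0 0 5; 0.25 -0.05 9.2 0 0 0 5; 0.25 -0.05 9.2 0 0 0 1; 0.25 -0.05 9.2 0 0 0 0; 0.25 -0.05 9.2 0 0 0 0; 0.25 -0.05 9.2 0 0 0 0; 0.25 -0.05 9.2 0 0 0 0; 0.25 -0.05 9.2 0 0 0 0"

```text
time: 3.07
eef_pos: [0.5174, 0.3215, 0.1109]
tcp_rot: [[-0.314, 0.949, 0.004], [0.949, 0.314, 0.002], [0.001, 0.004, -1.0]]
wrist_force: [0.2, 2.2, 8.1]
grip_width: 0.148
```

Call:
send_rows:
  targets: "0 0 -0.3 0 0 0 0; 0 0 -3 0 0 0 0; 0 0 -6 0 0 0 0; 0 0 -10 0 0 0 0; 0 0 -14 0 0 0 0; 0 0 -17 0 0 0 0; 0 0 -17 0 0 0 0; 0 0 -17 0 0 0 0"

```text
time: 3.73
eef_pos: [0.5179, 0.3215, 0.2838]
tcp_rot: [[-0.314, 0.949, 0.008], [0.949, 0.314, 0.004], [0.001, 0.009, -1.0]]
wrist_force: [-0.1, -0.6, -3.0]
grip_width: 0.149
```

```bash
python3 -c "
from h import *
d=cam('top','top2.png');e=cam('side','side2.png')
np.savez('top2.npz',P=pts(d),img=d['img']);np.savez('side2.npz',P=pts(e),img=e['img'])
cv2.imwrite('pics/s2.png',cv2.resize(e['img'][20:220,150:350,::-1],(600,600),interpolation=cv2.INTER_CUBIC))
"
python3 - <<'E'
# entry pose: wedge_mid tank coords
import numpy as np
E
python3 go.py 517.5 318.2 276 12.7
```

```text
now 3.8333 [516.6 321.  280.1] yaw 18.29 F [ 0.1 -0.1 -1.8] tq [0.01 0.04 0.04] g 0.149 q [20.  8. 11. 93.  0. 91.]
ROW [-0.3  -0.    0.41] [ 0.0031 -0.0012  0.0976]
```

View pics/s2.png

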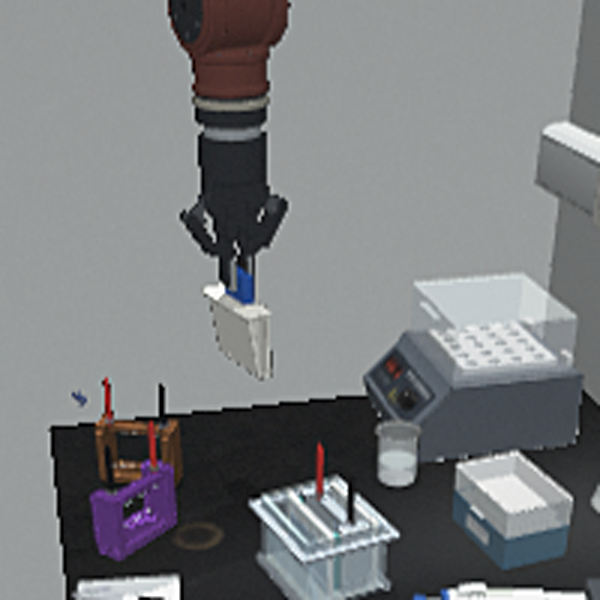

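Run:
```python
import numpy as np
from meas import rect
for n in('top2','side2'):
    d=np.load(n+'.npz');P=d['P'];im=d['img'].astype(int)
    b=(P[...,0]>.42)&(P[...,0]<.6)&(P[...,1]>.2)&(P[...,1]<.45)&(P[...,2]>.14)&(P[...,2]<.31)
    white=b&(im.min(-1)>140); blue=b&(im[...,2]>im[...,0]+60)
    for k,m in(('white',white),('blue',blue)):
        q=P[m]; print(n,k,len(q)); 
        if len(q)>8: print(q.mean(0).round(4),q.min(0).round(4),q.max(0).round(4),rect(q[:,:2])[:3])
    q=P[white]
    if len(q)>5:
        for lo in np.arange(.16,.28,.01):
            w=q[(q[:,2]>lo)&(q[:,2]<=lo+.01)]
            if len(w)>3:
                a=np.radians(18.3);U=np.array([[np.cos(a),np.sin(a)],[-np.sin(a),np.cos(a)]])
                l=(w[:,:2]-[.5166,.321])@U.T*1000
                print(round(lo,3),len(w),l.min(0).round(1),l.max(0).round(1))
```

```text
top2 white 334
[0.5168 0.2965 0.2573] [0.4817 0.2606 0.1765] [0.5461 0.3686 0.2774] (array([512.8, 317.1]), array([ 35.2, 111.1]), 19.8)
top2 blue 76
[0.5217 0.3033 0.2882] [0.5144 0.2935 0.2707] [0.53   0.3181 0.2963] (array([523.4, 305.5]), array([16.7, 21.9]), 20.9)
0.25 274 [-22.  -58.2] [14.1 52.9]
0.26 52 [-21.1 -58. ] [13.1 50.6]
side2 white 188
[0.524  0.2923 0.229 ] [0.4833 0.2559 0.1688] [0.5481 0.3683 0.2551] (array([515.4, 313.2]), array([ 36.4, 111.9]), 19.2)
side2 blue 58
[0.5219 0.3013 0.2726] [0.5065 0.2895 0.2553] [0.5297 0.3347 0.2863] (array([520.6, 313.8]), array([18.5, 48.1]), 22.8)
0.17 15 [ -3.3 -56.6] [12.8 29.9]
0.18 12 [ -3.7 -57.8] [12.6 13.9]
0.19 11 [ -5.  -56.4] [ 12.6 -33.1]
0.2 11 [ -7.2 -54.6] [ 12.9 -35. ]
0.21 11 [ -6.6 -56.2] [ 12.6 -35.7]
0.22 13 [ -9.7 -57.2] [ 12.4 -33.6]
0.23 12 [-12.1 -56.2] [ 12.8 -35.7]
0.24 11 [-20.6 -59.7] [13.8 47.3]
0.25 90 [-21.8 -63.2] [14.9 49.1]
```

```bash
cat > tk.py <<'E'
from go import *
import sys
C=np.array([565.3,104.5]);YAW=12.9
def tw(x,y,off):
    a=np.radians(YAW);U=np.array([[np.cos(a),-np.sin(a)],[np.sin(a),np.cos(a)]])
    return C+U@(np.array([x,y])+off)
def wedge(x,y,zmid,off=(2,2.6)): p=tw(x,y,np.array(off)); print('tgt',p.round(1),zmid+51.4); go(p[0],p[1],zmid+51.4,YAW)
E
python3 -c "
from tk import *
wedge(-39,0,231)
wedge(-39,0,165)"
```

```text
tgt [528.7  98.8] 282.4
now 3.8333 [516.6 321.  280.1] yaw 18.29 F [ 0.1 -0.1 -1.8] tq [0.01 0.04 0.04] g 0.149 q [20.  8. 11. 93.  0. 91.]
ROW [-21.48  -5.83  -0.27] [ 0.0031 -0.0012  0.0941]
tgt [528.7  98.8] 216.4
now 3.8333 [516.6 321.  280.1] yaw 18.29 F [ 0.1 -0.1 -1.8] tq [0.01 0.04 0.04] g 0.149 q [20.  8. 11. 93.  0. 91.]
ROW [-21.49  -5.85   6.33] [ 0.0031 -0.0012  0.0941]
```

Call:
send_rows:
  targets: "-3 -0.8 -0.27 0.003 -0.001 0.02 0; -6.5 -1.8 -0.27 0.003 -0.001 0.04 0; -10 -2.7 -0.27 0.003 -0.001 0.06 0; -13.5 -3.7 -0.27 0.003 -0.001 0.08 0; -17 -4.6 -0.27 0.003 -0.001 0.094 0; -20 -5.4 -0.27 0.003 -0.001 0.094 0; -21.48 -5.83 -0.27 0.003 -0.001 0.094 0; -21.48 -5.83 2 0.003 -0.001 0.094 0; -21.48 -5.83 4 0.003 -0.001 0.094 0; -21.48 -5.83 5 0.003 -0.001 0.094 0"

```text
time: 4.67
eef_pos: [0.5271, 0.0985, 0.2254]
tcp_rot: [[-0.222, 0.975, -0.005], [0.975, 0.222, 0.001], [0.002, -0.005, -1.0]]
wrist_force: [-0.6, 0.2, -3.1]
grip_width: 0.153
```

Call:
send_rows:
  targets: "0 0 0.5 0 0 0 0; 0 0 0.5 0 0 0 0; 0 0 0.5 0 0 0 0"

```text
time: 4.92
eef_pos: [0.5268, 0.0987, 0.2202]
tcp_rot: [[-0.223, 0.975, -0.006], [0.975, 0.223, 0.001], [0.002, -0.006, -1.0]]
wrist_force: [0.2, -0.4, -0.5]
grip_width: 0.149
```

Run:
```python
from tk import *
from meas import rect
wedge(-39,0,155)
s=get_state();M=s['tcp_rot'];print(M.round(4));e=s['eef_pos']
a=np.radians(YAW);U=np.array([[np.cos(a),np.sin(a)],[-np.sin(a),np.cos(a)]])
for n in('top','side'):
    d=cam(n,n+'3.png');P=pts(d);im=d['img'].astype(int)
    sl=im[120:260,170:340] if n=='top' else im[60:260,180:380]
    cv2.imwrite('pics/%s3z.png'%n,cv2.resize(sl[:,:,::-1].astype(np.uint8),None,fx=3,fy=3,interpolation=cv2.INTER_CUBIC)[:600,:800])
    np.savez(n+'3.npz',P=P,img=d['img'])
    zt=e[2]-.026
    l=(P[...,:2]-C/1000)@U.T*1000
    b=(abs(l[...,0]+39)<35)&(abs(l[...,1])<75)
    m=b&(abs(P[...,2]-zt)<.007);q=l[m];print(n,'plate',len(q),q.min(0).round(1),q.max(0).round(1),np.median(P[...,2][m]).round(4),rect(P[m][:,:2])[:3])
    w=b&(im.min(-1)>140)
    for lo in np.arange(.09,.2,.01):
        m=w&(P[...,2]>lo)&(P[...,2]<=lo+.01);q=l[m]
        if len(q)>3:print(round(lo,3),len(q),q.min(0).round(1),q.max(0).round(1))
    for nm,z0,z1 in(('rim',.083,.094),('ledge',.07,.081)):
        m=(abs(l[...,0])<75)&(abs(l[...,1])<85)&(P[...,2]>z0)&(P[...,2]<z1)
        q=l[m];print(nm,q.min(0).round(1),q.max(0).round(1),rect(P[m][:,:2])[:3])
```

```text
tgt [528.7  98.8] 206.4
now 4.9167 [526.8  98.7 220.2] yaw 12.88 F [ 0.2 -0.4 -0.5] tq [0.01 0.   0.02] g 0.149 q [-3. -5. -8. 87.  0. 74.]
ROW [-0.04  0.19  1.38] [-0.006  -0.002  -0.0004]
[[-2.228e-01  9.748e-01 -6.300e-03]
 [ 9.749e-01  2.228e-01  6.000e-04]
 [ 2.000e-03 -6.000e-03 -1.000e+00]]
top plate 43 [-62.7 -55.3] [-28.4 -44.8] 0.1941 (array([532.5,  43.3]), array([ 7.6, 33.5]), 89.6)
0.19 42 [-62.7 -55.3] [-28.4 -44.8]
rim [-50.5 -54.5] [-46.6 -45.7] (array([529.2,  44.7]), array([3.5, 8.5]), 3.3)
ledge [-60.4 -67. ] [ 15.2 -43.5] (array([556.2,  37.3]), array([22.4, 77.7]), 89.4)
side plate 179 [-60.8 -59.7] [-23.8  52.8] 0.1922 (array([524.3,  91.4]), array([ 36.8, 113. ]), 14.8)
0.1 4 [-38.6 -49.6] [-28.  -48.4]
0.11 16 [-43.6 -53.2] [-24.6  -1.8]
0.12 14 [-45.2 -53.4] [-26.3  45.8]
0.13 15 [-45.5 -55.4] [-24.9 -34.1]
0.14 17 [-47.9 -53.5] [-25.   40.3]
0.15 18 [-49.  -52.2] [-25.2  36.9]
0.16 17 [-50.9 -54.3] [-24.6  39.8]
0.17 15 [-50.5 -52.2] [-25.7  40.6]
0.18 9 [-57.5 -58.1] [-27.1  41.3]
0.19 143 [-60.8 -59.7] [-23.8  52.8]
rim [-48.9 -64.5] [49.5 56.9] (array([566.5, 100.8]), array([ 98.4, 121.3]), 13.1)
ledge [-59.7 -72.9] [60.7 64.5] (array([566.3, 100.8]), array([119.6, 138.1]), 13.7)
```

View pics/side3z.png

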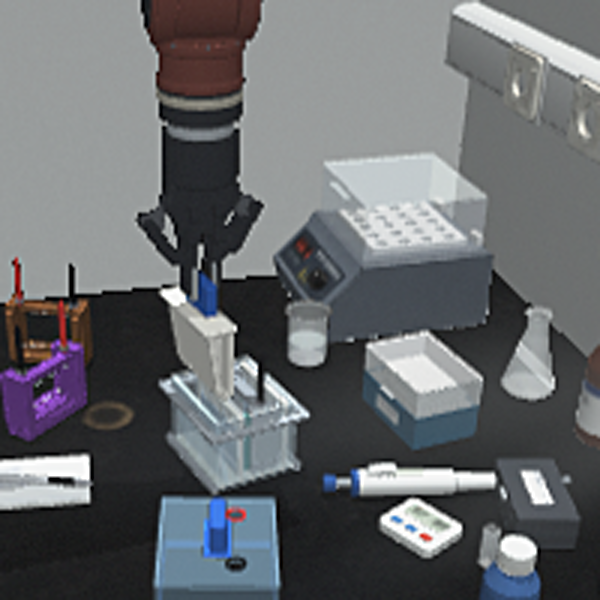

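View pics/top3z.png

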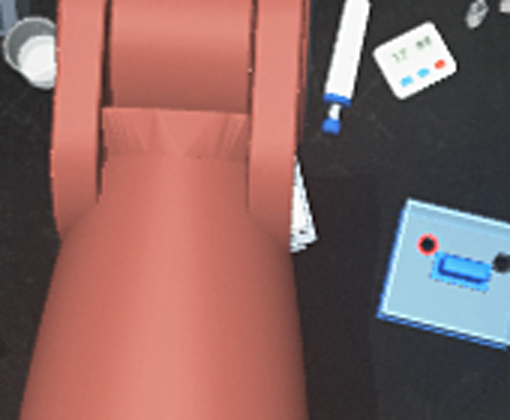

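Call:
send_rows:
  targets: "-0.04 0.19 0.7 -0.006 -0.002 0 0; -0.04 0.19 1.4 -0.006 -0.002 0 0; -0.04 0.19 1.4 -0.006 -0.002 0 0; -0.04 0.19 2 -0.006 -0.002 0 0; -0.04 0.2 2.5 -0.006 -0.002 0 0; -0.04 0.24 3 -0.006 -0.002 0 0; -0.04 0.28 3.5 -0.006 -0.002 0 0; -0.04 0.33 4 -0.006 -0.002 0 0; -0.04 0.33 4 -0.006 -0.002 0 0"

```text
time: 5.77
eef_pos: [0.5302, 0.0991, 0.18]
tcp_rot: [[-0.223, 0.975, 0.001], [0.975, 0.223, -0.0], [-0.0, 0.001, -1.0]]
wrist_force: [0.0, -0.2, -1.7]
grip_width: 0.148
```

Run:
```python
from tk import *
wedge(-35.5,0,114.8);wedge(-29,0,67.5)
d=cam('side');cv2.imwrite('pics/s4.png',cv2.resize(d['img'][90:270,180:360,::-1],(600,600),interpolation=cv2.INTER_CUBIC))
```

```text
tgt [532.1  99.6] 166.2
now 5.7667 [530.2  99.1 180. ] yaw 12.87 F [ 0.  -0.2 -1.7] tq [-0.    0.08 -0.01] g 0.148 q [ -3.  -5. -12.  83.  -0.  74.]
ROW [0.01 0.2  1.38] [ 0.0006  0.0002 -0.0005]
tgt [538.4 101. ] 118.9
now 5.7667 [530.2  99.1 180. ] yaw 12.87 F [ 0.  -0.2 -1.7] tq [-0.    0.08 -0.01] g 0.148 q [ -3.  -5. -12.  83.  -0.  74.]
ROW [0.01 0.84 6.11] [ 0.0006  0.0002 -0.0005]
```

View pics/s4.png

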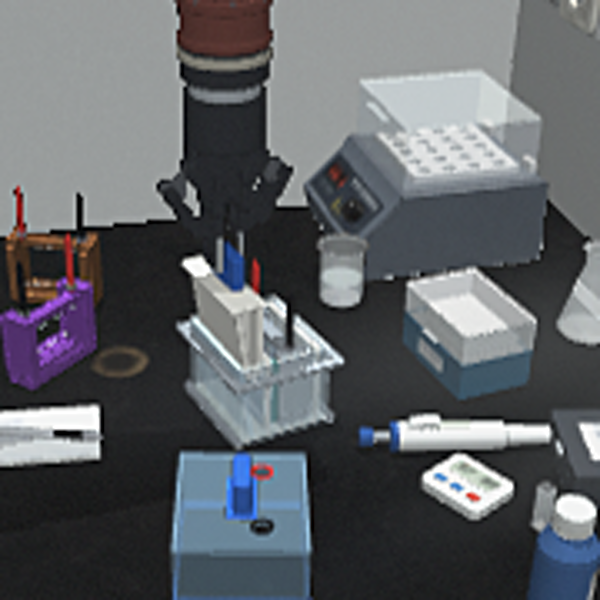

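The wedge has gone into the mouth of the gap (its foot disappears below the rim at about 245,355) with no contact force, so I carry on down the ramp.

Call:
send_rows:
  targets: "0 0.1 0.5 0 0 0 0; 0 0.15 0.9 0 0 0 0; 0 0.2 1.3 0 0 0 0; 0 0.26 1.7 0 0 0 0; 0 0.32 2.1 0 0 0 0; 0 0.38 2.5 0 0 0 0; 0 0.44 2.9 0 0 0 0; 0 0.47 3.1 0 0 0 0; 0 0.47 3.1 0 0 0 0"

```text
time: 6.57
eef_pos: [0.5344, 0.1001, 0.1487]
tcp_rot: [[-0.223, 0.975, -0.001], [0.975, 0.223, -0.0], [0.0, -0.001, -1.0]]
wrist_force: [-2.8, -1.1, -2.8]
grip_width: 0.151
```

```bash
python3 -c "
from tk import *
wedge(-29,0,67.5)"
```

```text
tgt [538.4 101. ] 118.9
now 6.5667 [534.4 100.1 148.7] yaw 12.87 F [-2.8 -1.1 -2.8] tq [-0.22  0.95  0.07] g 0.151 q [ -3.  -4. -14.  79.  -0.  74.]
ROW [-0.    0.42  2.98] [-0.0005 -0.     -0.0005]
```

Call:
send_rows:
  targets: "0 0.05 0.3 0 0 0 0; 0 0.1 0.6 0 0 0 0; 0 0.15 0.9 0 0 0 0; 0 0.19 1.2 0 0 0 0; 0 0.23 1.5 0 0 0 0; 0 0.27 1.8 0 0 0 0; 0 0.31 2.1 0 0 0 0; 0 0.35 2.4 0 0 0 0; 0 0.35 2.4 0 0 0 0"

```text
time: 7.32
eef_pos: [0.5373, 0.1008, 0.1243]
tcp_rot: [[-0.223, 0.975, -0.002], [0.975, 0.223, -0.0], [-0.0, -0.002, -1.0]]
wrist_force: [-6.1, -1.9, 0.6]
grip_width: 0.152
```

```bash
python3 -c "
from tk import *
wedge(-29,0,67.5)"
```

```text
tgt [538.4 101. ] 118.9
now 7.3167 [537.3 100.8 124.3] yaw 12.88 F [-6.1 -1.9  0.6] tq [-0.52  1.57  0.11] g 0.152 q [ -3.  -2. -16.  77.  -0.  74.]
ROW [-0.    0.12  0.54] [-0.0017  0.0001 -0.0004]
```

Call:
send_rows:
  targets: "0 0.05 0.3 0 0 0 0; 0 0.09 0.5 0 0 0 0; 0 0.1 0.7 0 0 0 0; 0 0.1 0.7 0 0 0 0; 0 0.1 0.7 0 0 0 0"

```text
time: 7.73
eef_pos: [0.5381, 0.1008, 0.1188]
tcp_rot: [[-0.223, 0.975, -0.002], [0.975, 0.223, -0.001], [-0.001, -0.002, -1.0]]
wrist_force: [-11.5, -2.6, 15.1]
grip_width: 0.146
```

Run:
```python
from tk import *
wedge(-29,0,67.5)
d=cam('side');cv2.imwrite('pics/s5.png',cv2.resize(d['img'][90:270,180:360,::-1],(600,600),interpolation=cv2.INTER_CUBIC))
```

```text
tgt [538.4 101. ] 118.9
now 7.7333 [538.1 100.8 118.8] yaw 12.88 F [-11.5  -2.6  15.1] tq [-0.55  2.79  0.13] g 0.146 q [ -3.  -2. -16.  76.  -0.  74.]
ROW [ 0.01  0.04 -0.01] [-0.0017  0.0008 -0.0003]
```

View pics/s5.png

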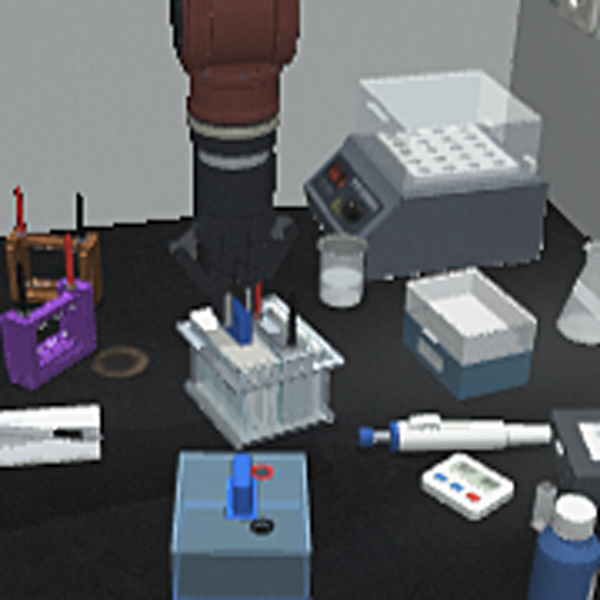

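The plate now lies on the rim (about 230,340). I press a little further to confirm a hard stop.

Call:
send_rows:
  targets: "0 0.03 0.3 0 0 0 0; 0 0.03 0.5 0 0 0 0; 0 0.03 0.6 0 0 0 0; 0 0.03 0.6 0 0 0 0; 0 0.03 0.6 0 0 0 0"

```text
time: 8.2
eef_pos: [0.5384, 0.1009, 0.1187]
tcp_rot: [[-0.223, 0.975, 0.001], [0.975, 0.223, -0.002], [-0.002, 0.0, -1.0]]
wrist_force: [-28.2, -2.3, 49.6]
grip_width: 0.151
```

Call:
send_rows:
  targets: "0 -0.03 -0.2 0 0 0 0; 0 -0.05 -0.2 0 0 0 2; 0 -0.05 -0.2 0 0 0 4; 0 -0.05 -0.2 0 0 0 4.5; 0 -0.05 -0.2 0 0 0 4.5; 0 -0.05 -0.2 0 0 0 4.5; 0 -0.05 -3 0 0 0 4.5; 0 -0.05 -7 0 0 0 4.5; 0 -0.05 -11 0 0 0 4.5; 0 -0.05 -12 0 0 0 4.5"

```text
time: 9.03
eef_pos: [0.5398, 0.101, 0.245]
tcp_rot: [[-0.223, 0.975, 0.008], [0.975, 0.224, -0.003], [-0.004, 0.007, -1.0]]
wrist_force: [0.9, 0.4, -0.0]
grip_width: 0.526
```

```bash
python3 go.py 494 -109.8 190 -14.9
```

```text
now 9.0333 [539.8 101.  245. ] yaw 12.92 F [ 0.9  0.4 -0. ] tq [ 0.02 -0.02 -0.  ] g 0.526 q [-3. -4. -4. 89. -0. 74.]
ROW [-19.5   -9.21   5.52] [0.0083 0.0025 0.4855]
```

Call:
send_rows:
  targets: "-3.5 -1.5 0 0.008 0.002 0.1 4.5; -7 -3.3 0 0.008 0.002 0.2 4.5; -10.5 -5 0.5 0.008 0.002 0.3 4.5; -14 -6.6 2 0.008 0.002 0.4 4.5; -17 -8 4 0.008 0.002 0.4855 4.5; -19.5 -9.2 5.5 0.008 0.002 0.4855 4.5; -19.5 -9.2 5.5 0.008 0.002 0.4855 4.5; -19.5 -9.2 5.5 0.008 0.002 0.4855 4.5; -19.5 -9.2 5.5 0.008 0.002 0.4855 4.5"

```text
time: 9.78
eef_pos: [0.4943, -0.1096, 0.1904]
tcp_rot: [[0.257, 0.966, 0.001], [0.966, -0.257, -0.0], [-0.0, 0.001, -1.0]]
wrist_force: [0.4, 0.8, -0.5]
grip_width: 0.525
```

Run:
```python
from tk import *
from meas import rect
go(494.7,-110,84,-14.9)
a=np.radians(YAW);U=np.array([[np.cos(a),np.sin(a)],[-np.sin(a),np.cos(a)]])
for n in('side','top'):
    d=cam(n,n+'6.png');P=pts(d)
    sl=d['img'][60:260,150:400]
    cv2.imwrite('pics/%s6z.png'%n,cv2.resize(sl[:,:,::-1],None,fx=3,fy=3,interpolation=cv2.INTER_CUBIC)[:600])
    l=(P[...,:2]-C/1000)@U.T*1000
    t=(abs(l[...,0])<75)&(abs(l[...,1])<85);z=P[...,2]
    im=d['img'].astype(int);blue=im[...,2]>im[...,0]+60
    for nm,m in dict(rim=t&(z>.081)&(z<.089),plate=t&(z>.088)&(z<.098)&(abs(l[...,0]+29)<25),wgrip=t&blue&(z>.09)&(z<.14),posts=t&(z>.125)&(z<.15),lgrip=(abs(P[...,0]-.493)<.06)&(abs(P[...,1]+.11)<.07)&(z>.07)&(z<.095)&blue).items():
        q=l[m]
        if len(q)>4:print(n,nm,len(q),q.min(0).round(1),q.max(0).round(1),np.percentile(P[m][:,2],[10,50,90]).round(4),rect(P[m][:,:2])[:3])
```

```text
now 9.7833 [ 494.3 -109.6  190.4] yaw -14.92 F [ 0.4  0.8 -0.5] tq [-0.02  0.01 -0.05] g 0.525 q [-27. -11. -16.  84.   0.  78.]
ROW [-0.03  0.04 10.64] [ 0.0008  0.0001 -0.0003]
side rim 110 [-49.5 -62.8] [49.5 41.5] [0.082  0.0838 0.0858] (array([567.9,  94.4]), array([ 99.6, 103.6]), 13.7)
side plate 128 [-51.3 -59.8] [-13.9  51.2] [0.0922 0.0942 0.0961] (array([534.5,  93. ]), array([ 37.4, 111. ]), 12.9)
side wgrip 65 [-35.7 -30.6] [-21.8  12.5] [0.1018 0.113  0.1256] (array([538.9,  89.3]), array([13.2, 43. ]), 15.7)
side posts 18 [-35.1 -42.9] [ 18.2 -16.6] [0.1267 0.1287 0.1406] (array([564.2,  75.3]), array([14.3, 56.8]), 86.8)
side lgrip 78 [-132.  -218.6] [-103.  -177.8] [0.0762 0.0878 0.0901] (array([ 496.2, -115.4]), array([43.3, 13.9]), 76.2)
top rim 513 [-51.  -61.4] [47.2 60.3] [0.0825 0.0858 0.0881] (array([563.6, 103.5]), array([ 98.2, 121.7]), 12.8)
top plate 276 [-52.  -56.9] [-5.6 57.2] [0.0915 0.0963 0.0976] (array([537.2,  98.2]), array([ 46.4, 114.1]), 12.9)
top wgrip 116 [-37.1 -24.3] [-16.8  24.3] [0.1193 0.1302 0.1327] (array([539.1,  98.6]), array([20.2, 48.6]), 13.5)
top posts 116 [-36.5 -38.9] [16.4 38.6] [0.1282 0.1313 0.1382] (array([555.5, 102. ]), array([52.6, 77.5]), 13.2)
top lgrip 11 [-113.7 -180.2] [-103.8 -171.9] [0.0851 0.0907 0.0926] (array([498.4, -91.5]), array([ 4.8, 12.3]), 76.5)
```

View pics/side6z.png

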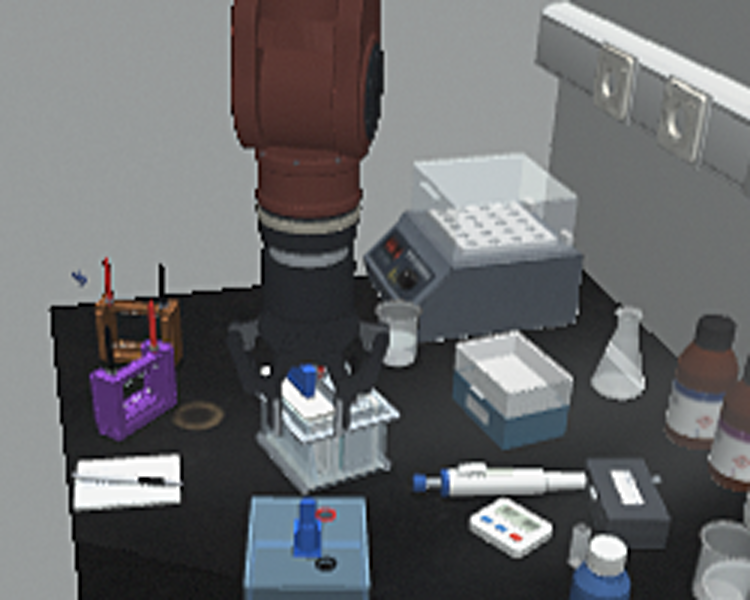

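View pics/top6z.png

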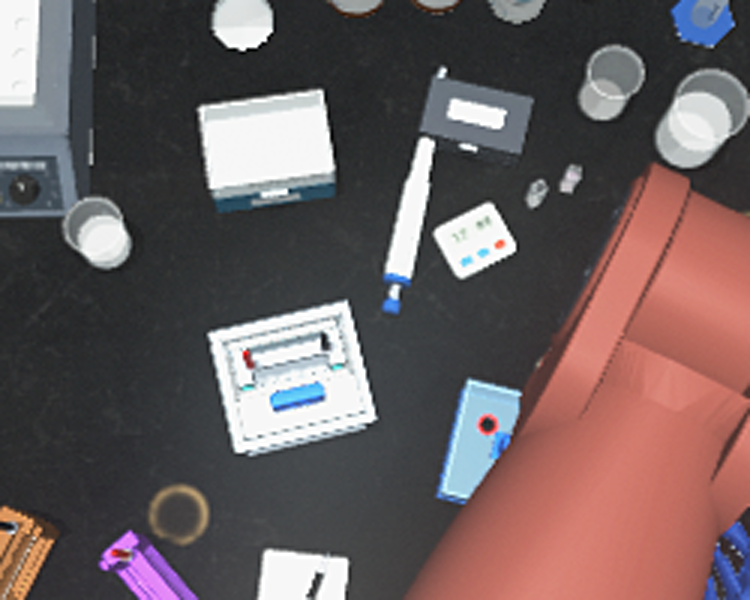

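```bash
cat > wz.py <<'E'
from tk import *
a=np.radians(YAW);U=np.array([[np.cos(a),np.sin(a)],[-np.sin(a),np.cos(a)]])
for n in('top','side'):
    d=cam(n);P=pts(d);z=P[...,2]*1000
    l=(P[...,:2]-C/1000)@U.T*1000
    im=d['img'].astype(int);blue=im[...,2]>im[...,0]+60
    w=(abs(l[...,0]+31)<14)&(abs(l[...,1])<50)&(d['range_z']>0)
    print(n,'plate',np.median(z[w&~blue&(z<105)&(z>80)]).round(1),'grip pct',np.percentile(z[w&blue&(z>100)],[20,50,80]).round(1))
    for nm,s in(('ledge',(abs(l[...,0])<58)&(abs(l[...,1])<66)&(z>70)&(z<82)),('rim',(abs(abs(l[...,1])-55)<2.5)&(l[...,0]>0)&(l[...,0]<45)&(z>82)&(z<93))): print(nm,np.median(z[s]).round(1),s.sum())
E
python3 wz.py
```

```text
top plate 97.1 grip pct [127.1 130.1 132. ]
ledge 76.8 587
rim 88.4 52
side plate 94.1 grip pct [106.3 114.5 124.3]
ledge 74.9 172
rim 84.4 6
```

```bash
python3 go.py 539 98.5 200 12.9
```

```text
now 9.9833 [ 494.7 -109.   190.9] yaw -14.81 F [-0.5 -0.1  0.2] tq [-0.02  0.04  0.03] g 0.525 q [-27. -11. -16.  84.  -0.  78.]
ROW [21.19 -1.02 -0.92] [ 0.0014  0.0009 -0.4836]
```

Call:
send_rows:
  targets: "3.5 -0.2 -1.5 0 0 -0.1 3; 7 -0.4 -1.5 0 0 -0.2 0; 10.5 -0.5 -1.5 0 0 -0.3 0; 14 -0.7 -1.5 0 0 -0.4 0; 17.5 -0.9 -1.5 0 0 -0.4836 0; 20.5 -1 -1.2 0 0 -0.4836 0; 21.19 -1.02 -0.9 0.0014 0.001 -0.4836 0; 21.19 -1.02 -0.9 0.0014 0.001 -0.4836 0; 21.19 -1.02 -0.9 0.0014 0.001 -0.4836 0"

```text
time: 10.73
eef_pos: [0.5388, 0.0988, 0.1997]
tcp_rot: [[-0.225, 0.974, -0.0], [0.974, 0.225, -0.0], [-0.0, -0.0, -1.0]]
wrist_force: [0.1, -0.3, 0.3]
grip_width: -0.003
```

```bash
python3 go.py 539 98.5 150 12.9
```

```text
now 10.7333 [538.8  98.8 199.7] yaw 12.99 F [ 0.1 -0.3  0.3] tq [0.   0.06 0.01] g -0.003 q [-3. -3. -9. 85. -0. 74.]
ROW [-0.03  0.01  4.97] [-0.0003  0.0002  0.0015]
```

Call:
send_rows:
  targets: "0 0 1.5 0 0 0 0; 0 0 3 0 0 0 0; 0 0 4.2 0 0 0 0; 0 0 4.9 0 0 0 0; 0 0 5.2 0 0 0 0; 0 0 5.5 0 0 0 0; 0 0 5.8 0 0 0 0; 0 0 5.9 0 0 0 0; 0 0 5.9 0 0 0 0"

```text
time: 11.48
eef_pos: [0.5393, 0.0985, 0.142]
tcp_rot: [[-0.225, 0.974, 0.001], [0.974, 0.225, -0.001], [-0.001, 0.001, -1.0]]
wrist_force: [-1.6, -1.6, 4.8]
grip_width: 0.0
```

Call:
send_rows:
  targets: "0 0 0.2 0 0 0 0; 0 0 0.3 0 0 0 0; 0 0 0.4 0 0 0 0; 0 0 0.4 0 0 0 0; 0 0 0.4 0 0 0 0; 0 0 0.4 0 0 0 0"

```text
time: 11.98
eef_pos: [0.54, 0.0983, 0.1409]
tcp_rot: [[-0.225, 0.974, 0.004], [0.974, 0.225, -0.001], [-0.002, 0.003, -1.0]]
wrist_force: [-8.4, -2.0, 18.9]
grip_width: 0.003
```

Call:
send_rows:
  targets: "0 -0.05 0.3 0 0 0 0; 0 -0.05 0.4 0 0 0 0; 0 -0.05 0.4 0 0 0 0; 0 -0.05 0.4 0 0 0 0"

```text
time: 12.32
eef_pos: [0.5401, 0.0983, 0.1409]
tcp_rot: [[-0.225, 0.974, 0.007], [0.974, 0.225, -0.001], [-0.003, 0.006, -1.0]]
wrist_force: [-13.1, 0.5, 25.9]
grip_width: -0.002
```

Call:
send_rows:
  targets: "0 0 -1 0 0 0 0; 0 0 -4 0 0 0 0; 0 0 -7 0 0 0 2; 0 0 -7 0 0 0 4.5; 0 0 -7 0 0 0 4.5"

```text
time: 12.73
eef_pos: [0.5411, 0.0982, 0.2135]
tcp_rot: [[-0.225, 0.974, 0.011], [0.974, 0.225, -0.002], [-0.004, 0.011, -1.0]]
wrist_force: [0.6, -0.4, -0.2]
grip_width: 0.42
```

```bash
python3 go.py 494.7 -110 190 -14.9
```

```text
now 12.7333 [541.1  98.2 213.5] yaw 12.99 F [ 0.6 -0.4 -0.2] tq [-0.    0.02 -0.03] g 0.42 q [-3. -4. -8. 86. -0. 74.]
ROW [-19.24  -9.23   2.33] [0.0114 0.0015 0.4868]
```

Call:
send_rows:
  targets: "-3.5 -1.5 -1 0.008 0.002 0.1 4.5; -7 -3.3 -1 0.008 0.002 0.2 4.5; -10.5 -5 0 0.011 0.002 0.3 4.5; -14 -6.6 1 0.011 0.002 0.4 4.5; -17 -8 2 0.011 0.002 0.487 4.5; -19.24 -9.23 2.3 0.011 0.002 0.487 4.5; -19.24 -9.23 2.3 0.011 0.002 0.487 4.5; -19.24 -9.23 2.3 0.011 0.002 0.487 4.5; -19.24 -9.23 2.3 0.011 0.002 0.487 4.5"

```text
time: 13.48
eef_pos: [0.4945, -0.1097, 0.1898]
tcp_rot: [[0.257, 0.966, -0.0], [0.966, -0.257, 0.001], [0.001, -0.0, -1.0]]
wrist_force: [-0.3, -0.7, 0.3]
grip_width: 0.529
```

```bash
python3 wz.py;  python3 go.py 494.7 -110 84 -14.9
```

```text
top plate 93.5 grip pct [123.2 126.2 128.3]
ledge 76.7 583
rim 88.1 53
side plate 90.1 grip pct [104.6 113.3 122.3]
ledge 75.1 173
rim 83.9 7
now 13.5833 [ 494.9 -109.2  190.2] yaw -14.83 F [0.3 0.2 0.7] tq [ 0.   -0.04 -0.01] g 0.526 q [-27. -11. -16.  84.   0.  78.]
ROW [-0.09  0.   10.62] [ 0.0002 -0.0008  0.0012]
```

Call:
send_rows:
  targets: "-0.09 0 4 0 0 0 4.5; -0.09 0 8 0 0 0 4.5; -0.09 0 10 0 0 0 4.5; -0.09 0 11.2 0 0 0 4.5; -0.09 0 11.2 0 0 0 4.5; -0.09 0 11.2 0 0 0 4.5; -0.09 0 11.2 0 0 0 2.5"

```text
time: 14.17
eef_pos: [0.4959, -0.1102, 0.0802]
tcp_rot: [[0.255, 0.967, 0.003], [0.967, -0.255, -0.001], [0.0, 0.003, -1.0]]
wrist_force: [-0.2, 0.4, -0.8]
grip_width: 0.407
```

Call:
send_rows:
  targets: "0 0 0 0 0 0 1.5; 0 0 0 0 0 0 0; 0 0 0 0 0 0 0; 0 0 0 0 0 0 0; 0 0 0 0 0 0 0; 0 0 0 0 0 0 0"

```text
time: 14.67
eef_pos: [0.4974, -0.1108, 0.0826]
tcp_rot: [[0.255, 0.967, 0.006], [0.967, -0.255, -0.002], [-0.0, 0.007, -1.0]]
wrist_force: [0.4, 1.6, 8.1]
grip_width: 0.17
```

Call:
send_rows:
  targets: "0 0 -0.5 0 0 0 0; 0 0 -3 0 0 0 0; 0 0 -6 0 0 0 0; 0 0 -10 0 0 0 0; 0 0 -14 0 0 0 0; 0 0 -17.5 0 0 0 0; 0 0 -17.5 0 0 0 0; 0 0 -17.5 0 0 0 0; 0 0 -17.5 0 0 0 0"

```text
time: 15.42
eef_pos: [0.4962, -0.1104, 0.2571]
tcp_rot: [[0.255, 0.967, 0.006], [0.967, -0.255, -0.002], [-0.0, 0.006, -1.0]]
wrist_force: [-0.1, 1.2, -3.3]
grip_width: 0.173
```

```bash
cat > lidm.py <<'E'
from tk import *
from meas import rect
import sys
tag=sys.argv[1]
s=get_state();e=s['eef_pos'];M=s['tcp_rot'];y=np.arctan2(M[1,1],M[0,1]) ;print('yaw',np.degrees(y),e.round(4),M[:,2].round(4),s['wrist_force'].round(1))
U=np.array([[np.cos(y),np.sin(y)],[-np.sin(y),np.cos(y)]])
for n in('side','top'):
    d=cam(n);P=pts(d);im=d['img'].astype(int)
    cv2.imwrite('pics/%s_%s.png'%(n,tag),cv2.resize(d['img'][:,:,::-1],(768,576),interpolation=cv2.INTER_CUBIC))
    l=(P[...,:2]-e[:2])@U.T*1000;z=(P[...,2]-e[2])*1000
    b=(abs(l[...,0])<75)&(abs(l[...,1])<85)&(d['range_z']>0)
    for nm,m in dict(top=b&(abs(z+24)<9)&(im[...,2]>im[...,0]+10),grip=b&(z>-18)&(z<15)&(im[...,2]>im[...,0]+60),low=b&(z<-30)&(z>-90)&(im[...,2]>im[...,0]+15)).items():
        q=l[m]
        if len(q)>5:
            print(n,nm,len(q),q.min(0).round(1),q.max(0).round(1),np.percentile(z[m],[10,50,90]).round(1),rect(q/1000))
            if nm=='top':
                A=np.c_[q,np.ones(len(q))];k=np.linalg.lstsq(A,z[m],rcond=None)[0];print('slope rad',k.round(4))
E
python3 lidm.py lift
```

```text
yaw -14.794360063618043 [ 0.4962 -0.1104  0.2571] [ 0.0061 -0.0017 -1.    ] [-0.1  1.2 -3.3]
side top 1054 [-53.1 -68.4] [58.  62.2] [-26.9 -25.2 -23.8] (array([ 2.3, -3.2]), array([111.1, 130.6]), 0.1, [[-53.0, 62.0], [-53.0, -69.0], [58.0, -68.0], [58.0, 62.0]])
slope rad [ 3.00000e-03  1.30000e-02 -2.50844e+01]
side grip 96 [ -8.1 -26.5] [12.  19.7] [-13.9   3.2   7.2] (array([ 1.2, -3.5]), array([19.7, 45.8]), 7.7, [[-12.0, 18.0], [-6.0, -28.0], [14.0, -25.0], [8.0, 21.0]])
side low 847 [-53.  -70.2] [57.9 59.2] [-79.7 -57.  -35.2] (array([-11.3, -18.7]), array([106.2, 132.4]), 16.6, [[-81.0, 30.0], [-43.0, -97.0], [58.0, -67.0], [21.0, 60.0]])
top top 709 [-56.9  16.5] [54.3 63.5] [-25.4 -23.1 -20.9] (array([-1.3, 40. ]), array([ 46.9, 111.3]), 90.0, [[-57.0, 17.0], [54.0, 17.0], [54.0, 63.0], [-57.0, 63.0]])
slope rad [ 2.50000e-03 -2.68000e-02 -2.19632e+01]
top grip 6 [-2.6 21. ] [22.8 57. ] [-17.8 -17.5 -16.6] (array([10.8, 39.5]), array([25.3, 36. ]), 2.5, [[-3.0, 57.0], [-1.0, 21.0], [24.0, 22.0], [23.0, 58.0]])
top low 97 [-56.9  37.6] [54.2 63.7] [-78.  -57.3 -35.8] (array([-3.9, 62.5]), array([113.5,  24.7]), 13.0, [[-62.0, 62.0], [-56.0, 38.0], [54.0, 63.0], [49.0, 87.0]])
```

View pics/side_lift.png

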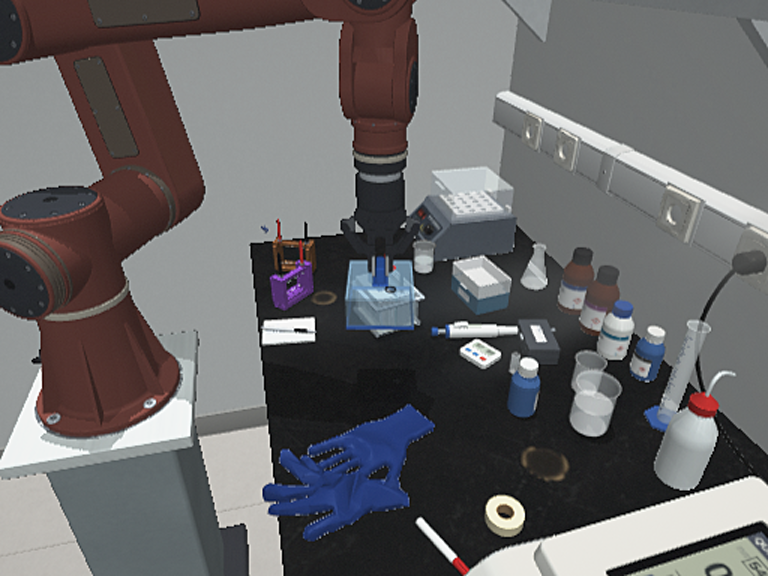

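```bash
python3 go.py 565.3 104.5 245 12.9
```

```text
now 15.5167 [ 495.6 -110.1  255.8] yaw -14.8 F [ 0.1 -0.4 -2.5] tq [-0.01 -0.03 -0.05] g 0.171 q [-27. -10.  -9.  91.   0.  77.]
ROW [22.53  1.25  1.1 ] [ 0.004   0.0006 -0.4834]
```

Call:
send_rows:
  targets: "2.5 0.1 0 0.004 0 -0.06 0; 5.5 0.3 0 0.004 0 -0.12 0; 8.5 0.5 0 0.004 0 -0.2 0; 11.5 0.65 0 0.004 0 -0.28 0; 14.5 0.8 0 0.004 0 -0.36 0; 17.5 1 0 0.004 0 -0.42 0; 20 1.1 0 0.004 0 -0.48 0; 22 1.2 0.5 0.004 0 -0.483 0; 22.5 1.25 1.1 0.004 0 -0.483 0; 22.5 1.25 1.1 0.004 0 -0.483 0"

```text
time: 16.35
eef_pos: [0.5642, 0.1054, 0.2419]
tcp_rot: [[-0.225, 0.974, -0.004], [0.974, 0.225, -0.0], [0.001, -0.004, -1.0]]
wrist_force: [-0.1, -0.1, -2.7]
grip_width: 0.174
```

Call:
send_rows:
  targets: "0 0 0 0 0 0 0; 0 0 0 0 0 0 0; 0 0 0 0 0 0 0"

```text
time: 16.6
eef_pos: [0.5639, 0.1044, 0.2417]
tcp_rot: [[-0.223, 0.975, -0.005], [0.975, 0.223, -0.001], [0.001, -0.005, -1.0]]
wrist_force: [-0.3, 0.4, -2.0]
grip_width: 0.179
```

```bash
python3 lidm.py hov; python3 go.py 565.3 104.5 200 12.9
python3 - <<'E'
import cv2
a=cv2.imread('pics/side_hov.png')[200:400,300:500];cv2.imwrite('pics/sh.png',cv2.resize(a,(600,600)))
E
```

```text
yaw 12.90057812735476 [0.5639 0.1044 0.2417] [-4.9e-03 -6.0e-04 -1.0e+00] [-0.3  0.4 -2. ]
side top 635 [-56.  -70.3] [58.8 61. ] [-28.7 -25.7 -23.9] (array([ 1.5, -4.5]), array([131. , 114.8]), 89.6, [[-56.0, -70.0], [58.0, -70.0], [59.0, 61.0], [-56.0, 61.0]])
slope rad [ 2.20000e-03  1.30000e-02 -2.55715e+01]
side grip 58 [-14.2 -27.3] [8.9 1.9] [-15.2  -3.3   6.1] (array([  0.2, -13.7]), array([23.7, 26.8]), 12.3, [[-14.0, -3.0], [-9.0, -29.0], [15.0, -24.0], [9.0, 2.0]])
side low 770 [-56.9 -71.2] [56.5 64.2] [-80.  -57.3 -35.6] (array([-0.4, -3.3]), array([113.4, 135.4]), 0.2, [[-57.0, 64.0], [-57.0, -71.0], [57.0, -71.0], [56.0, 65.0]])
top top 288 [-56.3 -64.6] [ 52.9 -40.9] [-24.2 -21.9 -19.7] (array([ -1.8, -56.2]), array([ 23.2, 110.3]), 86.0, [[-58.0, -64.0], [52.0, -72.0], [54.0, -48.0], [-56.0, -41.0]])
slope rad [ 7.10000e-03  5.18000e-02 -1.90841e+01]
top low 31 [-57.2 -64.3] [-55.5 -40.8] [-73.4 -54.4 -33.1] (array([-56.5, -52.5]), array([23.6,  1.3]), 88.4, [[-57.0, -64.0], [-56.0, -64.0], [-55.0, -41.0], [-57.0, -41.0]])
now 16.7 [564.2 104.5 242.2] yaw 12.9 F [ 0.3 -0.  -2.4] tq [-0.01 -0.06  0.01] g 0.173 q [-3.  2.  1. 89. -0. 75.]
ROW [-0.03  0.12  4.22] [-0.0039 -0.0003  0.0001]
```

View pics/sh.png

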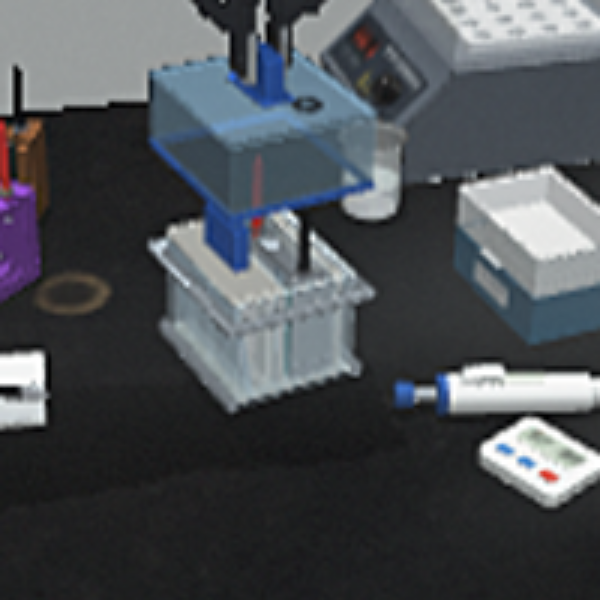

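View pics/top_hov.png

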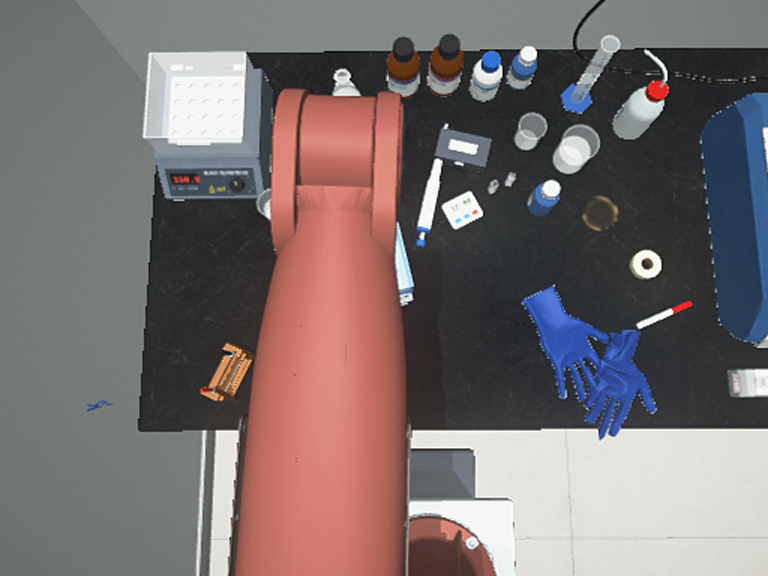

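Call:
send_rows:
  targets: "-0.02 0.11 1.5 -0.004 0 0 0; -0.02 0.11 3 -0.004 0 0 0; -0.02 0.11 4.5 -0.004 0 0 0; -0.02 0.11 5.8 -0.004 0 0 0; -0.02 0.11 6.5 -0.004 0 0 0; -0.02 0.11 6.5 -0.004 0 0 0; -0.02 0.11 6.5 -0.004 0 0 0; -0.02 0.11 6.5 -0.004 0 0 0"

```text
time: 17.37
eef_pos: [0.5655, 0.1045, 0.1783]
tcp_rot: [[-0.223, 0.975, 0.001], [0.975, 0.223, 0.0], [-0.0, 0.001, -1.0]]
wrist_force: [0.6, 0.6, -1.7]
grip_width: 0.176
```

```bash
python3 lidm.py low; python3 go.py 565.3 104.5 158.6 12.9
python3 - <<'E'
import cv2
a=cv2.imread('pics/side_low.png')[200:400,300:500];cv2.imwrite('pics/sl.png',cv2.resize(a,(600,600)))
E
```

```text
yaw 12.900488878286485 [0.5655 0.1045 0.1783] [ 1.4e-03  3.0e-04 -1.0e+00] [ 0.6  0.6 -1.7]
side top 626 [-55.3 -69.9] [58.6 62.1] [-28.4 -25.8 -24. ] (array([ 1.6, -3.8]), array([113.9, 131.9]), 0.1, [[-56.0, 62.0], [-55.0, -70.0], [59.0, -70.0], [58.0, 62.0]])
slope rad [ 7.20000e-03  1.14000e-02 -2.56982e+01]
side grip 52 [-19.  -27.4] [9.9 0.5] [-14.5  -1.6   6.7] (array([ -3.3, -14. ]), array([28. , 26.9]), 8.1, [[-19.0, -3.0], [-15.0, -29.0], [12.0, -25.0], [9.0, 1.0]])
side low 718 [-56.5 -72.2] [56.1 62.2] [-79.3 -56.6 -35.6] (array([-0.6, -4.4]), array([111.9, 134.6]), 0.7, [[-57.0, 62.0], [-56.0, -72.0], [56.0, -71.0], [54.0, 64.0]])
top top 252 [-56.4 -64.6] [ 52.8 -40.2] [-24.4 -22.3 -20.1] (array([ -1.6, -52.7]), array([ 23.9, 109.2]), 89.3, [[-56.0, -64.0], [53.0, -65.0], [53.0, -41.0], [-56.0, -40.0]])
slope rad [ 8.00000e-04  1.54000e-02 -2.14689e+01]
top low 28 [-57.  -63.7] [-55.4 -41.1] [-75.1 -55.9 -35.3] (array([-56.2, -52.4]), array([22.6,  1.6]), 88.4, [[-57.0, -64.0], [-56.0, -64.0], [-55.0, -41.0], [-57.0, -41.0]])
now 17.4667 [565.6 104.5 178.3] yaw 12.9 F [ 0.4  0.6 -1.8] tq [-0.05  0.02 -0.04] g 0.17 q [-3.  1. -6. 82.  0. 75.]
ROW [ 0.01 -0.03  1.97] [0.0016 0.0001 0.0001]
```

View pics/sl.png

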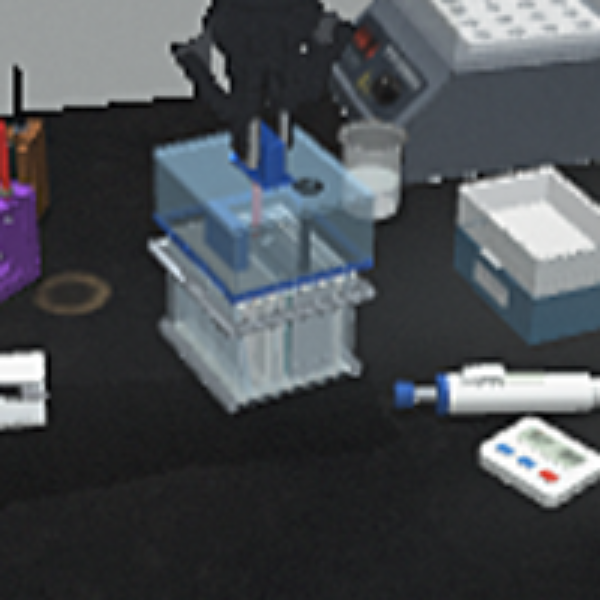

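The lid hangs square about 8 mm above the rim. The black post (303,240) lines up under the black collar (308,186), and the wedge grip is inside.

Call:
send_rows:
  targets: "0 0 0.3 0.001 0 0 0; 0 0 0.6 0.001 0 0 0; 0 0 0.9 0.001 0 0 0; 0 0 1.1 0.001 0 0 0; 0 0 1.3 0.001 0 0 0; 0 0 1.3 0.001 0 0 0"

```text
time: 17.97
eef_pos: [0.5653, 0.1045, 0.1647]
tcp_rot: [[-0.223, 0.975, -0.0], [0.975, 0.223, 0.0], [0.0, -0.0, -1.0]]
wrist_force: [-0.3, 0.3, -2.4]
grip_width: 0.169
```

No contact force. The posts are in the holes (hole contact would come at about 168 mm).

Call:
send_rows:
  targets: "0 0 0.2 0 0 0 0; 0 0 0.4 0 0 0 0; 0 0 0.55 0 0 0 0; 0 0 0.65 0 0 0 0; 0 0 0.7 0 0 0 0; 0 0 0.7 0 0 0 0"

```text
time: 18.47
eef_pos: [0.5652, 0.1045, 0.1587]
tcp_rot: [[-0.223, 0.975, 0.0], [0.975, 0.223, -0.0], [-0.0, 0.0, -1.0]]
wrist_force: [-4.7, 0.1, 5.8]
grip_width: 0.174
```

Call:
send_rows:
  targets: "0 0 0 0 0 0 2; 0 0 0 0 0 0 3.5; 0 0 0 0 0 0 4.5; 0 0 0 0 0 0 4.5; 0 0 -2 0 0 0 4.5; 0 0 -5 0 0 0 4.5; 0 0 -8 0 0 0 4.5; 0 0 -8 0 0 0 4.5"

```text
time: 19.13
eef_pos: [0.5673, 0.1044, 0.245]
tcp_rot: [[-0.223, 0.975, 0.008], [0.975, 0.223, -0.0], [-0.002, 0.008, -1.0]]
wrist_force: [0.8, 0.4, 1.0]
grip_width: 0.531
```

```bash
python3 go.py 480 -130 260 12.9
```

```text
now 19.1333 [567.3 104.4 245. ] yaw 12.91 F [0.8 0.4 1. ] tq [-0.05 -0.04 -0.04] g 0.531 q [-3.  1.  1. 89. -0. 75.]
ROW [-20.9  -13.74  -1.56] [0.0079 0.0023 0.0002]
```

Call:
send_rows:
  targets: "-3.3 -2.2 -1.5 0 0 0 4.5; -6.6 -4.4 -1.5 0 0 0 4.5; -10 -6.6 -1.5 0 0 0 4.5; -13.3 -8.8 -1.5 0 0 0 4.5; -16.6 -11 -1.5 0 0 0 4.5; -20 -13.2 -1.5 0 0 0 4.5; -20.9 -13.7 -1.5 0 0 0 4.5; -20.9 -13.7 -1.5 0 0 0 4.5; -20.9 -13.7 -1.5 0 0 0 4.5"

```text
time: 19.88
eef_pos: [0.4803, -0.1301, 0.2593]
tcp_rot: [[-0.222, 0.975, 0.008], [0.975, 0.222, -0.0], [-0.002, 0.008, -1.0]]
wrist_force: [0.3, 0.4, -0.6]
grip_width: 0.528
```

Run:
```python
from tk import *
from meas import rect
a=np.radians(YAW);U=np.array([[np.cos(a),np.sin(a)],[-np.sin(a),np.cos(a)]])
for n in('top','side'):
    d=cam(n);P=pts(d);z=P[...,2]*1000;l=(P[...,:2]-C/1000)@U.T*1000;im=d['img'].astype(int)
    sl=d['img'][60:260,150:400];cv2.imwrite('pics/f_%s.png'%n,cv2.resize(sl[:,:,::-1],None,fx=3,fy=3,interpolation=cv2.INTER_CUBIC)[:600])
    b=(abs(l[...,0])<75)&(abs(l[...,1])<85)&(d['range_z']>0)
    m=b&(abs(z-136)<9);q=l[m];print(n,len(q),q.min(0).round(1),q.max(0).round(1),np.median(z[m]).round(1),rect(q/1000)[:3])
    k=np.linalg.lstsq(np.c_[q,np.ones(len(q))],z[m],rcond=None)[0];print(k.round(4))
    m=b&(z>150)&(z<180);q=l[m];print('grip',len(q),q.min(0).round(1),q.max(0).round(1))
    m=b&(z>70)&(z<82);print('ledge/edge',m.sum(),np.median(z[m]).round(1))
    for k in('buffer_beaker','bottle','run_timer'):
        o=outline_of(n,k)[0];r=o['region']&(d['range_z']>0);print(k,round(o['p'],2),np.median(P[r],0).round(3))
print(get_state()['eef_pos'])
```

```text
top 1824 [-56.9 -64.4] [55.5 63.3] 136.4 (array([-0.7, -0.5]), array([127.7, 112.4]), 90.0)
[ 1.000000e-04 -9.000000e-04  1.363728e+02]
grip 116 [ -9.6 -22.4] [ 7.6 21. ]
ledge/edge 104 76.8
buffer_beaker 0.96 [0.718 0.3   0.035]
bottle 0.62 [ 0.717 -0.227  0.073]
run_timer 0.84 [ 0.713 -0.078  0.014]
side 525 [-55.9 -71. ] [58.6 62.6] 133.0 (array([ 1.3, -4.4]), array([134.2, 113.8]), 89.4)
[-3.000000e-04  9.000000e-03  1.330422e+02]
grip 13 [-7.3  1.2] [ 0.7 18.1]
ledge/edge 189 74.9
buffer_beaker 0.82 [0.716 0.278 0.047]
bottle 0.9 [ 0.721 -0.253  0.06 ]
run_timer 0.78 [ 0.713 -0.088  0.011]
[ 0.48057019 -0.12917885  0.25937526]
```

View pics/f_top.png

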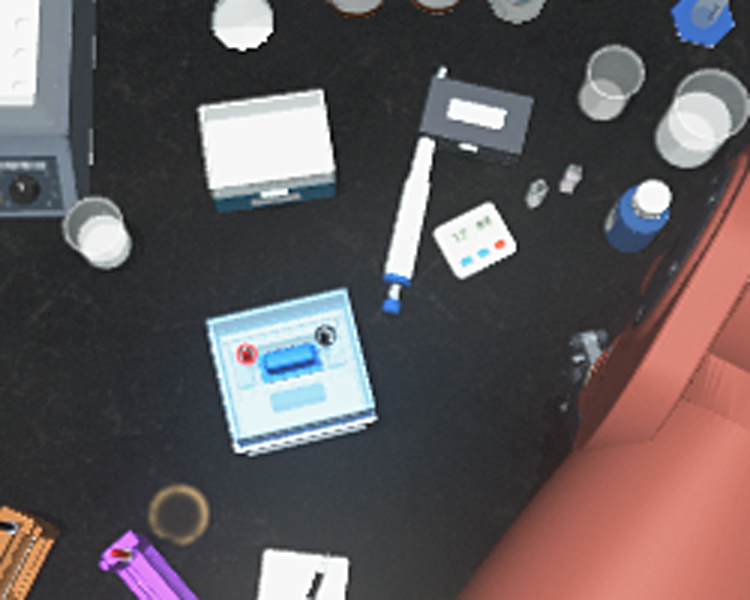

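View pics/f_side.png

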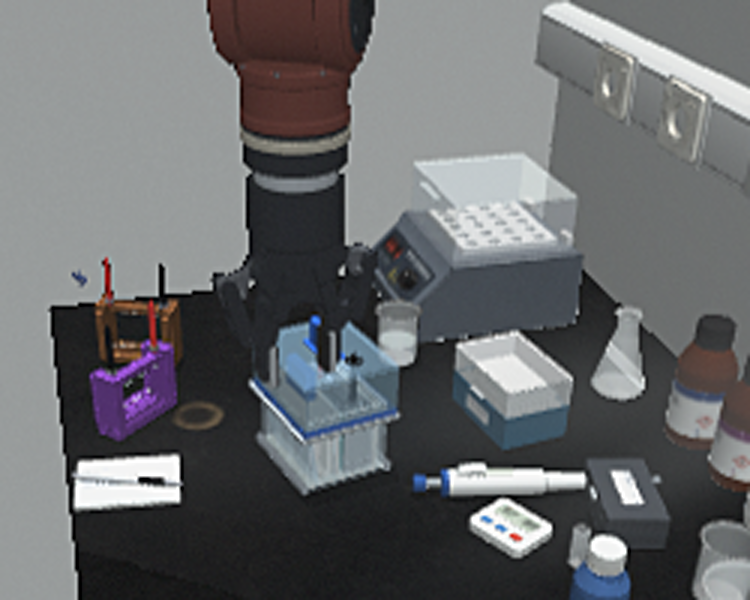

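The lid is level at 136.4 mm (136 expected). Both posts show through their collars (red 247,354; black 326,336), its blue edge lies on the ledge, and the beaker, bottle and timer haven't moved. Handing in.

```bash
python3 -c "
from bench import *
print(close_job())"
```

```text
the job is handed in; nothing more can be done
None
```

The wedge is pressed home in the gap and the lid is on the ledge with both posts through its holes. I handed the job in just after 20 s on the robot's clock; it gave no verdict.

- **Wedge:** After I let go the first time, it stood about 4 mm proud, probably because I backed off about 2 mm before the grip opened. I pressed it down again with closed fingers to a hard stop at 26 N. The last top view before the lid went on put its shoulder top at 93.5 mm (93 is home), with the rim reading 88.1 mm. I did not measure it again under the lid. The gasket squeeze cannot be read directly, so I infer it from the wedge's height.
- **Lid:** It met the ledge at the predicted height. The top camera shows its top at 136.4 mm (136 expected), level within about 0.001 rad and about 1 mm off centre.
- **Camera disagreement:** The side camera read about 3 mm lower and 3.5 mm off in y throughout, for the tank as well as the parts. I took that as a calibration offset and positioned the parts relative to the tank.
- **Other items:** The beaker and bottle stayed upright, and neither they nor the timer moved measurably. I left the brown and purple look-alikes alone, and the gripper was clear of everything at hand-in.

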